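# Hold the photometer's cell changer at the sample

### The arm

A 7-joint arm with a two-finger parallel gripper is mounted at the origin on the work surface. World frame = base frame: x ahead of the robot, y to its left, z up, the work surface at z = 0. Lengths are in mm, angles in degrees, forces in N, time in s.
With the tool pointing down it reaches from about 425 to 825 mm from the base axis. Payload 3.6 kg.
Tool frame: the origin (TCP) lies midway between the tips of the shut fingers; the grasp point (between the pads) lies 19 mm behind it; z points along the fingers, y is the line along which they close (so a half turn about z gives the same grasp; the last joint's range is limited). The gripper opens to 93 mm and grips with 3 to 60 N. Pads are 15 mm wide; open, the fingers measure 128 mm over their backs; the gripper's body (75 mm by 188 mm) begins 65 mm behind the grasp point.
Start: joints at [-69.586, 35.231, -0.722, 81.555, 0.464, 63.22, -2.315], TCP at [242.752, 602.937, 218.64] pointing down, gripper open.
Joint ranges: [-178.69, 178.69], [-17.37, 117.87], [-77.05, 75.6], [15.02, 138.74], [-78.02, 258.01], [0.78, 113.62], [-162.83, 162.83]. Speed limits (degrees/s): [159.86, 159.86, 180, 180, 180, 180, 180].

### API

Orientations are given as [roll, pitch, yaw] about the fixed x, y, z axes, in that order (R = Rz(yaw) Ry(pitch) Rx(roll)).
In Python, from workcell import monitor, optics, workorder gives the robot as it stands.
- The arm moves only by the shell command python3 -m handwheel 'ROWS'. ROWS is JSON, a list of rows, each a list of 7 numbers: the turn, a rotation vector about the tool's x, y, z in degrees, then the shift along the tool's x, y, z in mm, then the opening, from -1 (shut) to 1 (fully open). In form: [[ax, ay, az, dx, dy, dz, gripper], ...]. A call has 1 to 5 rows; each row shifts and turns the commanded pose from where the row before left it, along the tool's axes as they then stand; what a row does not reach is not made up. A row lasts 1/8 s, in which the tool goes at most 62.5 mm and 10.7 degrees, less where a joint would pass 70% of its speed; a pose out of reach is approached as far as the arm can. A call with a gripper value outside its range is refused whole. The fingers move at their own pace and stop on an object; the grip force is fixed at half the most. Time passes only in rows, so rows that do not move let the fingers close. It gives the time, the measured TCP pose, the force, the opening and the grip force at its end, in the units of the state.
- monitor.state(): the state, without advancing time (a new reading comes with each control period).
- optics.capture(name): name is "scene" or "top"; returns (picture, depth): 480x640x3 uint8, red, green, blue; 480x640 float32, mm along the optical axis (not along the pixel's ray), 0 where there is no reading.
- optics.camera_params(name): a dict with "camera_matrix" (3x3 intrinsics, pixels), "position" and "rotation" of the camera in the world. Camera axes: x right, y down, z forward; pixel columns grow to the right and rows downward; lengths in mm; the calibration is good to about 2 mm. A picture is of the moment at which its call begins. camera_params takes no time and is no camera call.
- workorder.job_done(): hands the job in; it is judged then, once.
The state is a dict: "time_s": time; "qpos": joint angles; "qd": joint speeds; "tau": joint torques, N m; "eef_pos": TCP position; "eef_rot": TCP orientation; "wrist_force": force on the tool from outside, world axes, zero at the start; "ft_torque": the same for the moment, N m; "opening": finger opening in mm; "grip_force": force on a finger pad.
Only numpy, scipy, OpenCV 4.12 (cv2) and the standard library are available. Lean on these libraries where they do the work, as an engineer would, in place of code of your own. Each camera call takes 0.05 s, during which the arm holds its last target. There are 200 camera calls.

### The job

A stoppered flask has been left in the way of the photometer's cell-changer rod: stand it gently and upright with the other flasks, in the free end of their tray, and let go of it. Then pull the spring-return rod out by its knob until the second ring on the rod is level with the face of the guide bush, and finish while still holding it there for the reading: do not let the rod snap back. Leave everything else where it stands.

Things in the scene. Friction and masses are not known exactly. Their poses are not given: they have to be found in the camera images.
- photometer: Fixed bench photometer: cream housing, dark green base band, green lid over the cell compartment, sloping keypad console; 330 deep (x) x 440 wide (y), housing 132 high, lid to 143, console to about 185. Origin: centre of its underside at bench height. Its front looks along its own -x; the rod comes out of the front at y = -100, 55 above the bench.
- cell_rod (a joint): Travel of the rod, m: 0 = home (drawn in by its spring), grows as it is pulled straight out along the photometer's -x; end stop at 0.066. Its rings come level with the bush face at 0.020, 0.040 and 0.060; at the second (0.040, good within 4 mm) the sample cell is in the beam. Spring pull 4 N at home, 8 N at the second ring, friction 0.6 N more. Let go, it returns home.
- rod_knob (a point): Middle of the rod's black knob, a cylinder 24 in diameter and 24 long, its axis along the rod (photometer x), on a bare 8 mm steel rod. At home the middle is 48 in front of the bush face and 60 in front of the housing, 55 above the bench. It can be pinched across (along the photometer's y) from above.
- second_ring (a point): Middle of the second of three dark ring marks on the 8 mm steel rod, 88 behind the middle of the knob; at home all the rings are hidden inside the bush and housing.
- bush_face (a point): Centre of the outer face of the steel guide bush (22 in diameter) through which the rod slides; the face stands 12 in front of the housing.
- flask: The flask in the way, close in front of the knob, in line with the rod: amber volumetric flask, 160 high, 0.15 kg or so, bulb 60 in diameter (widest 26 above the foot), flat foot 42 across, straight neck 15 in diameter from 74 to 143 up, white stopper 22 across from 151 to 160. Origin: centre of its foot, z up its neck.
- flask_neck (a point): Point on the flask's axis in the straight neck, 118 above its foot: where to grip it.
- tray: White flask tray, fixed, 130 (x) x 260 (y), floor 4 thick, rim 18 high and 4 thick. Origin: centre of its underside at bench height. Two flasks stand at its middle and its +y end; its -y end is free.
- tray_free (a point): Centre of the free end of the tray, on the tray's floor (70 from its middle along the tray's -y, 4 above the bench).
- flask_b: Flask of the same kind standing near the middle of the tray, loose, to be left alone. Origin: centre of its foot.
- flask_c: Flask of the same kind standing at the far (+y) end of the tray, loose, to be left alone. Origin: centre of its foot.
- tube_rack: Fixed grey rack 90 (x) x 210 (y) x 62 high with ten capped tubes to 102 high; beside the tray, on either side of it. Origin: centre of its underside.
- beaker: Small glass beaker, 50 in diameter, 68 high, loose bystander near the front of the photometer. Origin: centre of its underside.
- reagent: Amber reagent jar with black cap, 54 in diameter, 100 high, loose bystander. Origin: centre of its underside.
- cuvette_stand: White block 55 x 95 x 30 with four glass cuvettes to 50 high, loose bystander in front of the photometer. Origin: centre of its underside.
- wash_bottle: White wash bottle, 70 in diameter, spout to about 200 high, loose bystander. Origin: centre of its underside.
- tip_box: Grey pipette-tip box 85 x 120 x 55, loose bystander. Origin: centre of its underside.
Mind the look-alikes: they are no part of the job. Leave any blue or yellow look-alike of the flask alone.

How it is judged:
By the outcome, as a careful person would: the job done as asked, in the order asked, and still so for the second after the job is handed in, while the arm keeps its last pose, push and grip.
It also fails if it takes over 53 s, if anything falls off the work surface, if the arm or the gripper's body presses on something with over 40 N, if the wrist force passes 120 N, or if a joint passes its speed limit or range.

## Working session

There is one attempt and no reset: what is moved stays moved. The work goes in short steps, Python scripts to look and compute and a shell command to move; the robot and the scene stay as the last step left them, time stands still between calls to the robot, and variables do not carry over. Pictures are saved under pics/ and viewed, at most 10 in all, crops included, and the job is handed in when it is done.

```bash
mkdir -p pics; cat > h.py <<'E'
import numpy as np, cv2
from workcell import monitor, optics, workorder
def grab(n):
    p,d=optics.capture(n); c=optics.camera_params(n)
    K=np.array(c["camera_matrix"]);R=np.array(c["rotation"]);t=np.array(c["position"])
    v,u=np.mgrid[:480,:640]
    P=np.stack([(u-K[0,2])/K[0,0]*d,(v-K[1,2])/K[1,1]*d,d],-1)@R.T+t
    P[d==0]=np.nan
    return p,P
E
python3 - <<'E'
from h import *
for n in ("scene","top"):
    p,P=grab(n); cv2.imwrite(f"pics/{n}0.png",p[...,::-1]); np.save(f"{n}.npy",P)
    c=optics.camera_params(n);print(c)
print(monitor.state())
E
```

```text
Traceback (most recent call last):
  File "h.py", line 7, in grab
    P=np.stack([(u-K[0,2])/K[0,0]*d,(v-K[1,2])/K[1,1]*d,d],-1)@R.T+t
      ~~~~~~~~~~~~~~~~~~~~~~~~~~~~~~~~~~~~~~~~~~~~~~~~~~~~~~~~~~~~^~
ValueError: operands could not be broadcast together with shapes (480,640) (3,)
```

```bash
python3 - <<'E'
from h import *
for n in ("scene","top"): print(optics.camera_params(n))
print(monitor.state())
E
```

```text
{'camera_matrix': array([[553.55301092,   0.        , 324.41659133],
       [  0.        , 553.55301092, 237.0465512 ],
       [  0.        ,   0.        ,   1.        ]]), 'position': array([1347.10751074,  -56.57706548,  944.28996416]), 'rotation': array([-136.46302811,   -0.54420177,   78.89401844])}
{'camera_matrix': array([[471.81496739,   0.        , 317.97156745],
       [  0.        , 471.81496739, 242.69386846],
       [  0.        ,   0.        ,   1.        ]]), 'position': array([ 354.2828595 ,  123.73863534, 1239.91249638]), 'rotation': array([-169.49857328,    0.22498509,  -90.87674797])}
{'time_s': 0.05, 'qpos': array([-69.58750334,  35.28627724,  -0.7249788 ,  81.63705846,
         0.4648592 ,  63.22215561,  -2.31668523]), 'qd': array([ 0.0168782 , -0.03030014, -0.10704484,  0.00508191, -0.04186881,
        0.02136915,  0.01639351]), 'tau': array([ 1.48983145e-03, -4.60478818e+01,  2.10451400e-01, -1.66450775e+01,
       -6.13439782e-02,  1.67719525e-02,  8.49856565e-05]), 'eef_pos': array([242.45304446, 602.25356814, 217.5394317 ]), 'eef_rot': array([-1.79857391e+02,  1.46491202e-03,  1.58073088e+02]), 'wrist_force': array([ 0.9876194 ,  0.13491841, -0.18897357]), 'ft_torque': array([-0.03489976,  0.00433033, -0.00680617]), 'grip_force': 0.0, 'opening': 93.00454400243216}
```

```bash
sed -i 's/R=np.array(c\["rotation"\])/R=Ro.from_euler("xyz",c["rotation"],degrees=True).as_matrix()/; 1a from scipy.spatial.transform import Rotation as Ro' h.py
python3 - <<'E'
from h import *
for n in ("scene","top"):
    p,P=grab(n); cv2.imwrite(f"pics/{n}0.png",p[...,::-1]); np.save(f"{n}.npy",P)
    print(n,P[::120,::160].round(0).tolist())
E
```

```text
scene [[[-784.0, -795.0, 95.0], [-665.0, -241.0, 105.0], [-671.0, 331.0, 60.0], [-660.0, 967.0, 18.0]], [[-167.0, -714.0, 0.0], [-87.0, -258.0, -2.0], [-5.0, 205.0, -3.0], [81.0, 672.0, -3.0]], [[336.0, -620.0, -3.0], [551.0, -224.0, 145.0], [474.0, 113.0, -2.0], [568.0, 467.0, 27.0]], [[768.0, -485.0, 131.0], [818.0, -224.0, 132.0], [789.0, 53.0, -1.0], [849.0, 359.0, 1.0]]]
top [[[1919.0, 1618.0, -747.0], [1912.0, 860.0, -756.0], [1901.0, 98.0, -760.0], [1872.0, -655.0, -741.0]], [[1077.0, 1205.0, -265.0], [915.0, 544.0, 56.0], [936.0, 114.0, -3.0], [868.0, -287.0, 128.0]], [[567.0, 848.0, 189.0], [598.0, 548.0, 2.0], [592.0, 120.0, -1.0], [558.0, -259.0, 141.0]], [[292.0, 943.0, 2.0], [285.0, 534.0, -0.0], [279.0, 125.0, 0.0], [273.0, -285.0, -3.0]]]
```

View pics/scene0.png

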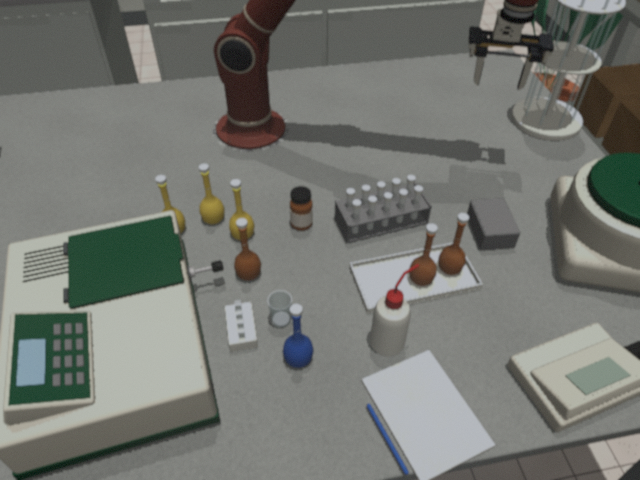

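View pics/top0.png

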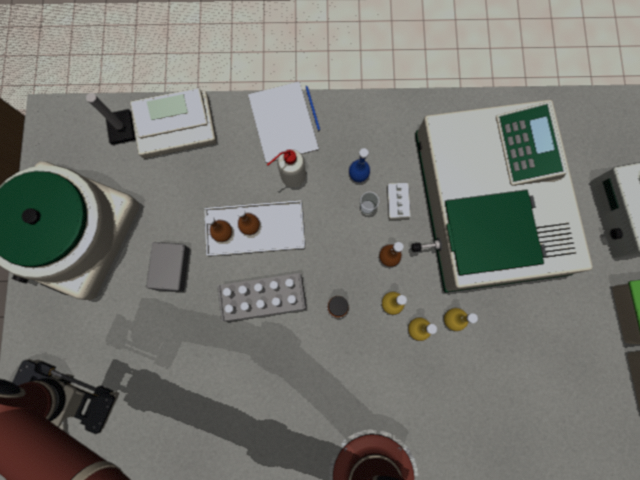

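Candidates: amber flask (scene 247,262; stopper 241,222; top stopper 398,246), standing in front of the knob (scene 217,267). This is the choice. Look-alikes are the two tray flasks (scene 424,268 and 452,258), the yellow ones (172,215; 211,210; 241,222), the blue one (298,348) and the amber jar (301,208).

```bash
python3 - <<'E'
from h import *
P=np.load("top.npy");S=np.load("scene.npy")
p=cv2.imread("pics/top0.png");s=cv2.imread("pics/scene0.png")
def blob(P,c,r,zlo,zhi):
    Q=P[c[1]-r:c[1]+r,c[0]-r:c[0]+r].reshape(-1,3);Q=Q[(Q[:,2]>zlo)&(Q[:,2]<zhi)]
    return len(Q),Q.mean(0).round(1),np.nanmin(Q,0).round(1),np.nanmax(Q,0).round(1)
for n,c in dict(fl=(398,246),b=(245,216),c=(211,222),y1=(401,299)).items(): print("T",n,blob(P,c,10,145,175))
for n,c in dict(fl=(241,223),b=(432,230),c=(462,218)).items(): print("S",n,blob(S,c,9,148,175),blob(S,c,30,90,145))
print("knobT",blob(P,(430,246),12,40,75)); print("knobS",blob(S,(212,268),16,40,75))
# dark knob only
for nm,PP,im,c in(("T",P,p,(430,246)),("S",S,s,(212,268))):
    for v in range(c[1]-8,c[1]+9,4): print(nm,v,[(u,im[v,u].max(),*np.nan_to_num(PP[v,u]).round().astype(int)) for u in range(c[0]-20,c[0]+22,3)])
def rect(P,lo,hi,zl,zh):
    m=(P[...,0]>lo[0])&(P[...,0]<hi[0])&(P[...,1]>lo[1])&(P[...,1]<hi[1])&(P[...,2]>zl)&(P[...,2]<zh)
    return cv2.minAreaRect(P[m][:,:2].astype(np.float32)),m.sum()
print("photoT",rect(P,(380,-700),(1000,0),122,137)); print("photoS",rect(S,(380,-700),(1000,0),122,137))
print("trayT",rect(P,(500,150),(800,480),3,22),"S",rect(S,(500,150),(800,480),3,22))
print("rackT",rect(P,(400,120),(560,450),40,110))
for im,c,n in((p,(410,240),"t"),): pass
a=cv2.resize(p[205:285,360:460],None,fx=4,fy=4);b=cv2.resize(s[205:285,180:280],None,fx=4,fy=4)
cv2.imwrite("pics/crop1.png",np.hstack([a,b]))
E
```

```text
T fl (74, array([543.1, -59.7, 158.5]), array([532.9, -70.6, 145.1]), array([553.7, -49.1, 164. ]))
T b (77, array([631.6, 308.1, 162.7]), array([622.1, 297.8, 150.7]), array([642.7, 318.8, 168.2]))
T c (78, array([614.2, 380.3, 162. ]), array([603.7, 370.5, 147.4]), array([625.4, 391.9, 168.4]))
T y1 (76, array([420.6, -61.3, 158.9]), array([409.9, -72.2, 148.8]), array([430.3, -51.5, 164.6]))
S fl (98, array([548. , -61.5, 157.8]), array([536.2, -72.3, 149. ]), array([557.6, -50.6, 161.6])) (245, array([498.1, -62.3, 115.8]), array([422.6, -70.6,  90.2]), array([556.7, -53.9, 144.9]))
S b (115, array([636.9, 306.3, 160.6]), array([621.1, 296.3, 148.3]), array([646.1, 318.2, 165.8])) (249, array([630.5, 339.3, 116.2]), array([612.2, 299.3,  90.3]), array([645.3, 385.7, 144.6]))
S c (110, array([619.5, 378.5, 160.2]), array([606. , 367.7, 148.2]), array([629.1, 391. , 168.1])) (147, array([622.7, 372.9, 118.4]), array([612.2, 309.3,  90.6]), array([642. , 385.9, 144.7]))
knobT (187, array([ 562.7, -166.1,   60.2]), array([ 532.2, -187.5,   40.2]), array([ 593.2, -126.9,   74.8]))
kno
[... 9398 characters left out ...]
)), (231, np.uint8(133), np.int64(547), np.int64(-100), np.int64(0))]
photoT (((643.2072143554688, -266.57659912109375), (507.46136474609375, 474.6135559082031), 6.775391578674316), np.int64(12348))
photoS (((644.6851806640625, -266.9294128417969), (512.6530151367188, 472.6482849121094), 6.903196334838867), np.int64(20792))
trayT (((649.854248046875, 314.96807861328125), (299.6963195800781, 329.3173522949219), 0.046946801245212555), np.int64(3041)) S (((650.0924072265625, 315.0421142578125), (299.45611572265625, 329.1133728027344), 0.02795124053955078), np.int64(3355))
rackT (((439.9154052734375, 270.7620849609375), (90.24920654296875, 210.69895935058594), 7.477273464202881), np.int64(2825))
```

View pics/crop1.png

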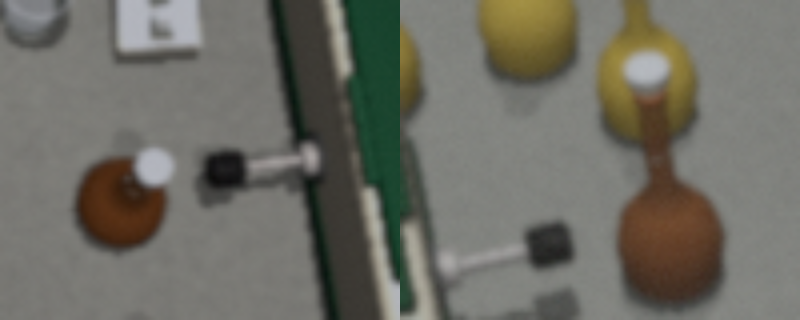

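The crop confirms it: the amber flask (left panel, stopper 155,165) stands in line with the black knob (225,168).

```bash
python3 - <<'E'
from h import *
P=np.load("top.npy");S=np.load("scene.npy")
p=cv2.imread("pics/top0.png");s=cv2.imread("pics/scene0.png")
# tray: white low pixels
for n,PP,im in(("T",P,p),("S",S,s)):
    X,Y,Z=PP[...,0],PP[...,1],PP[...,2]
    m=(X>530)&(X<760)&(Y>150)&(Y<480)&(Z>-2)&(Z<23)&(im.min(-1)>(150))
    m=cv2.morphologyEx(m.astype(np.uint8),cv2.MORPH_OPEN,np.ones((3,3)))
    k,l,st,_=cv2.connectedComponentsWithStats(m);i=1+st[1:,4].argmax();print(n,"tray",cv2.minAreaRect(PP[l==i][:,:2].astype(np.float32)),(l==i).sum())
    # housing front edge: top surface max y per x bin
    q=PP[(Z>127)&(Z<137)&(Y<-150)&(Y>-400)&(X>420)&(X<820)]
    e=[(x+5,np.percentile(q[(q[:,0]>=x)&(q[:,0]<x+10)][:,1],97)) for x in range(430,810,10) if ((q[:,0]>=x)&(q[:,0]<x+10)).sum()>5]
    e=np.array(e);f=np.polyfit(*e.T,1);r=e[:,1]-np.polyval(f,e[:,0]);k=abs(r)<4;f=np.polyfit(*e[k].T,1);print(n,"front",f,k.sum(),len(e),"yaw off",np.degrees(np.arctan(f[0])),"y at 560",np.polyval(f,560))
    # extents in front frame
    for nm,lo,hi,zl,zh in(("beaker",(590,-110),(680,-30),20,80),("cuv",(590,-150),(700,-80),15,60),("wash",(640,120),(820,330),60,230),("washtop",(600,120),(820,290),140,230),("jar",(380,0),(470,110),60,115),("knob",(530,-140),(600,-108),40,80)):
        q=PP[(X>lo[0])&(X<hi[0])&(Y>lo[1])&(Y<hi[1])&(Z>zl)&(Z<zh)]
        if len(q): print(n,nm,len(q),q.mean(0).round(),q.min(0).round(),q.max(0).round())
    if n=="T":
      d=PP[238:256,409:422];k=(p[238:256,409:422].max(-1)<50)&(d[...,2]>45);print("knob dark",d[k].mean(0),np.median(d[k],0),d[k].min(0),d[k].max(0))
    else:
      d=PP[256:280,205:230];k=(s[256:280,205:230].max(-1)<60)&(d[...,2]>45);print("knob dark",d[k].mean(0),d[k].min(0),d[k].max(0))
E
```

```text
T tray ((623.8799438476562, 292.45654296875), (125.9028549194336, 253.15582275390625), 4.0472540855407715) 2986
T front [ 9.9625336e-02 -2.4080946e+02] 32 35 yaw off 5.6893382227191776 y at 560 -185.01927184184913
T beaker 269 [662. -85.  33.] [ 643. -110.   20.] [680. -30.  71.]
T cuv 311 [670. -97.  33.] [ 643. -117.   15.] [700. -80.  54.]
T wash 773 [756. 196. 123.] [640. 158.  60.] [804. 312. 202.]
T washtop 205 [765. 200. 167.] [737. 177. 140.] [790. 244. 202.]
T jar 369 [411.  81.  95.] [385.  53.  61.] [437. 105. 106.]
T knob 99 [ 558. -123.   62.] [ 548. -140.   43.] [ 571. -110.   69.]
knob dark [ 556.88228447 -122.0437013    63.097683  ] [ 556.98592107 -121.98936476   64.33930549] [ 547.71290367 -133.6942617    47.1259898 ] [ 568.03666912 -110.5233956    69.21454044]
S tray ((600.0825805664062, 216.1593017578125), (100.0161361694336, 198.40164184570312), 42.294158935546875) 1641
S front [ 1.04173808e-01 -2.46340765e+02] 27 30 yaw off 5.947267827590327 y at 560 -188.00343236315356
S beaker 288 [664. -86.  34.] [ 645. -110.   25.] [680. -30.  68.]
S cuv 390 [674. -99.  35.] [ 646. -118.   24.] [700. -80.  54.]
S wash 1876 [771. 202. 116.] [640. 156.  60.] [812. 324. 201.]
S washtop 384 [776. 195. 164.] [743. 175. 140.] [793. 242. 201.]
S jar 526 [425.  77.  87.] [390.  53.  60.] [444. 105. 104.]
S knob 132 [ 567. -124.   61.] [ 555. -139.   47.] [ 576. -111.   69.]
knob dark [ 567.44960403 -123.70967741   62.99251785] [ 554.92967716 -133.32514002   55.66088544] [ 574.64102847 -113.81472831   69.26717064]
```

```bash
python3 -m handwheel '[[0,0,-7.3,0,0,0,1],[0,0,-7.3,0,0,0,1],[0,0,-7.3,0,0,0,1],[0,0,0,-25,-55,0,1],[0,0,0,-25,-55,0,1]]'
python3 -m handwheel '[[0,0,0,-25,-55,0,1],[0,0,0,-25,-55,0,1],[0,0,0,-25,-55,0,1],[0,0,0,-25,-55,0,1],[0,0,0,-25,-55,0,1]]'
```

```text
time_s: 0.78
eef_pos: [293.0, 491.6, 217.9]
eef_rot: [-180.0, -0.0, -179.9]
wrist_force: [1.1, -0.2, 1.4]
opening: 92.6
grip_force: 0.0
time_s: 1.4
eef_pos: [418.1, 216.0, 218.7]
eef_rot: [180.0, 0.0, 180.0]
wrist_force: [0.5, -0.1, -1.2]
opening: 93.0
grip_force: 0.0
```

```bash
python3 -m handwheel '[[0,0,0,-25.5,-55.3,0,1],[0,0,0,-25.5,-55.3,0,1],[0,0,0,-25.5,-55.3,0,1],[0,0,0,-25.5,-55.3,0,0.3],[0,0,0,-25.5,-55.3,0,0.3]]'
python3 - <<'E'
from h import *
p,P=grab("scene"); q,Q=grab("top")
a=cv2.resize(p[120:320,130:350],(400,364));b=cv2.resize(q[170:330,310:486],(400,364))
cv2.imwrite("pics/c2.png",np.hstack([a,b])[...,::-1])
print(monitor.state()["eef_pos"])
E
```

```text
time_s: 2.02
eef_pos: [545.4, -60.4, 218.6]
eef_rot: [180.0, -0.0, 180.0]
wrist_force: [0.9, 0.7, -0.3]
opening: 77.5
grip_force: 0.0
[546.29850679 -68.27533414 218.23263096]
```

View pics/c2.png

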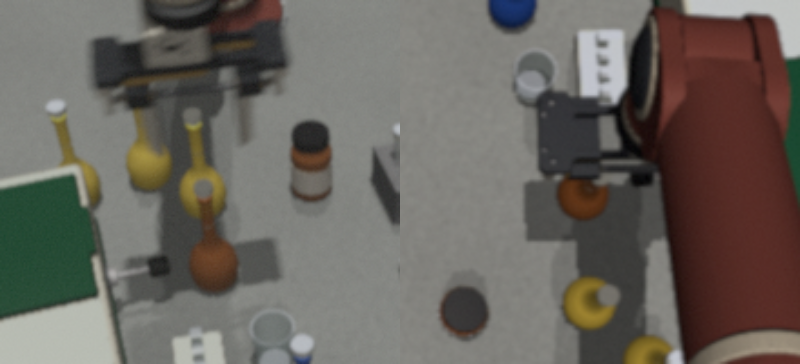

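The picture shows the gripper above the amber flask, fingers either side along y (left panel stopper 203,187) and clear of its neighbours. Descending.

```bash
python3 -m handwheel '[[0,0,0,0,0,0,0],[0,0,0,0,0,30,0],[0,0,0,0,0,40,0],[0,0,0,0,0,35,0],[0,0,0,0,0,14,0]]'
python3 - <<'E'
from h import *
S0=np.load("scene.npy")
p,P=grab("scene")
cv2.imwrite("pics/c3.png",cv2.resize(p[150:310,150:350],(800,600))[...,::-1])
print(monitor.state()["eef_pos"],monitor.state()["opening"])
E
```

```text
time_s: 2.75
eef_pos: [543.3, -56.2, 98.0]
eef_rot: [179.9, -0.2, -179.8]
wrist_force: [0.1, 0.2, -0.1]
opening: 46.2
grip_force: 0.0
[543.10374896 -56.60153236  97.25791561] 46.72968127129038
```

View pics/c3.png

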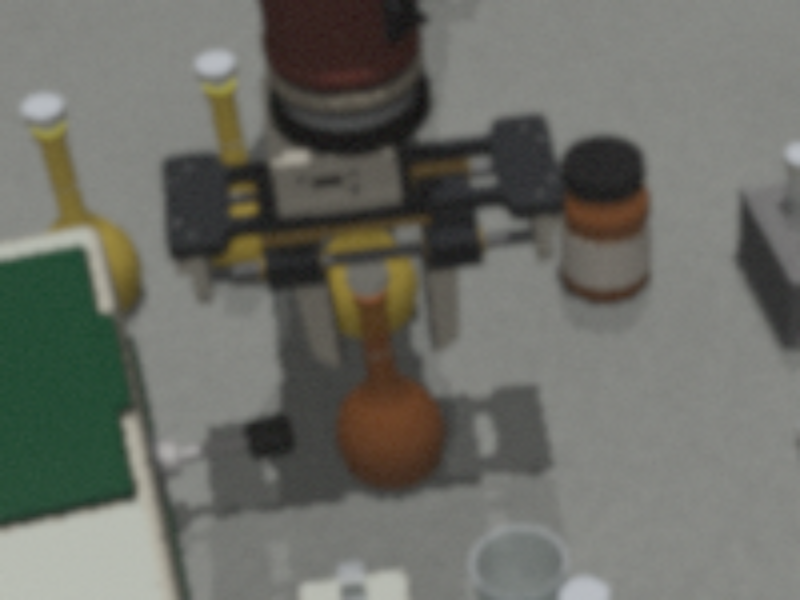

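The picture shows the fingers straddling the amber neck (neck at 376,320, finger midpoint about 385), about 4 mm off in y. I'll let it settle and recheck.

```bash
python3 -m handwheel '[[0,0,0,0,0,0,-0.2]]'
python3 - <<'E'
from h import *
p,P=grab("scene")
X,Y,Z=P[...,0],P[...,1],P[...,2]
for zl,zh in((100,110),(110,120),(120,130)):
    m=(X>515)&(X<580)&(Y>-110)&(Y<-10)&(Z>zl)&(Z<zh)
    a=m&(p[...,0].astype(int)-p[...,2]>40); b=m&~a
    print(zl,"neck",P[a].mean(0).round(1),a.sum(),"fing L",P[b&(Y<-66)].mean(0).round(1),"R",P[b&(Y>-52)].mean(0).round(1))
print(monitor.state()["eef_pos"])
E
```

```text
time_s: 2.92
eef_pos: [545.4, -57.8, 100.3]
eef_rot: [180.0, 0.1, -179.9]
wrist_force: [-0.3, -0.3, 0.2]
opening: 40.7
grip_force: 0.0
100 neck [551.1 -62.4 107.8] 4 fing L [554.5 -80.1 105.1] R [555.5 -33.3 106.1]
110 neck [550.9 -62.8 115.8] 20 fing L [556.1 -85.3 114.9] R [556.2 -31.  115.4]
120 neck [551.5 -61.3 125.2] 23 fing L [556.6 -85.8 124.9] R [555.9 -30.6 125.1]
[545.84532084 -58.1595207  100.84213225]
```

```bash
python3 -m handwheel '[[0,0,0,2,-3.8,1,-0.4],[0,0,0,0,0,0,-0.6],[0,0,0,0,0,0,-0.7],[0,0,0,0,0,0,-1],[0,0,0,0,0,0,-1]]'
python3 -m handwheel '[[0,0,0,0,0,0,-1],[0,0,0,0,0,0,-1]]'
```

```text
time_s: 3.6
eef_pos: [543.6, -62.5, 99.3]
eef_rot: [-180.0, 0.1, 180.0]
wrist_force: [0.6, 0.6, 6.0]
opening: 20.7
grip_force: 30.0
time_s: 3.85
eef_pos: [543.6, -62.5, 99.3]
eef_rot: [-180.0, 0.1, 180.0]
wrist_force: [0.0, 1.0, 6.8]
opening: 20.6
grip_force: 30.0
```

Opening reads 20.6 mm on a 15 mm neck, with 6.8 N upward. I'll look before lifting.

```bash
python3 - <<'E'
from h import *
p,P=grab("scene")
cv2.imwrite("pics/c4.png",cv2.resize(p[190:290,190:310],(720,600),interpolation=cv2.INTER_CUBIC)[...,::-1])
s=monitor.state();print(s["eef_pos"],s["wrist_force"],s["opening"],s["ft_torque"])
E
```

```text
[543.6239289  -62.42496932  99.30679807] [-0.54797193  0.11409542  6.39650005] 20.79927177813412 [0.05665219 0.02038244 0.00405075]
```

View pics/c4.png

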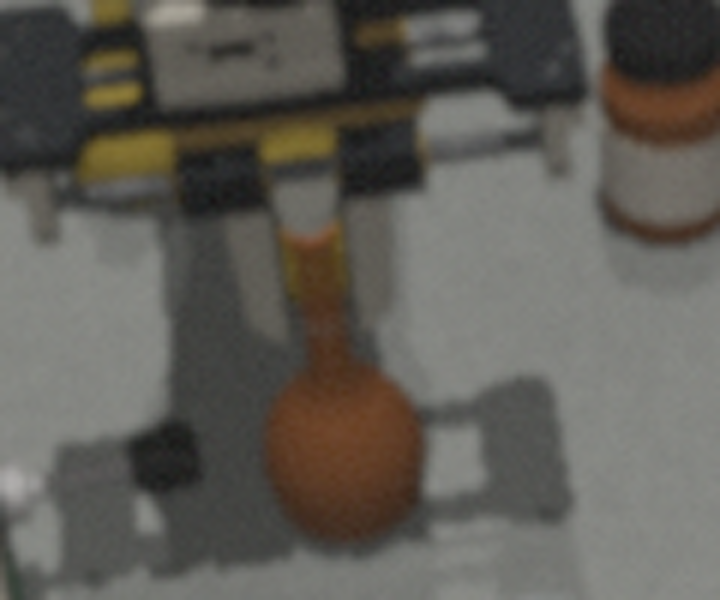

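The fingers straddle the neck (325,290) at the right height, and nothing else is touched. I'll test with a small lift.

```bash
python3 -m handwheel '[[0,0,0,0,0,-2,-1],[0,0,0,0,0,-6,-1],[0,0,0,0,0,-12,-1],[0,0,0,0,0,-12,-1],[0,0,0,0,0,0,-1]]'
python3 - <<'E'
from h import *
p,P=grab("scene")
cv2.imwrite("pics/c5.png",cv2.resize(p[170:290,180:310],(650,600),interpolation=cv2.INTER_CUBIC)[...,::-1])
s=monitor.state();print(s["eef_pos"],s["wrist_force"],s["opening"],s["ft_torque"])
E
```

```text
time_s: 4.53
eef_pos: [543.9, -62.7, 132.1]
eef_rot: [-180.0, 0.2, 180.0]
wrist_force: [0.5, 0.6, -1.8]
opening: 20.5
grip_force: 30.0
[543.35109834 -62.57598766 131.44031894] [ 0.28669677 -0.41820684 -1.52951052] 21.015148573876502 [ 0.00544656  0.00886769 -0.01062773]
```

View pics/c5.png

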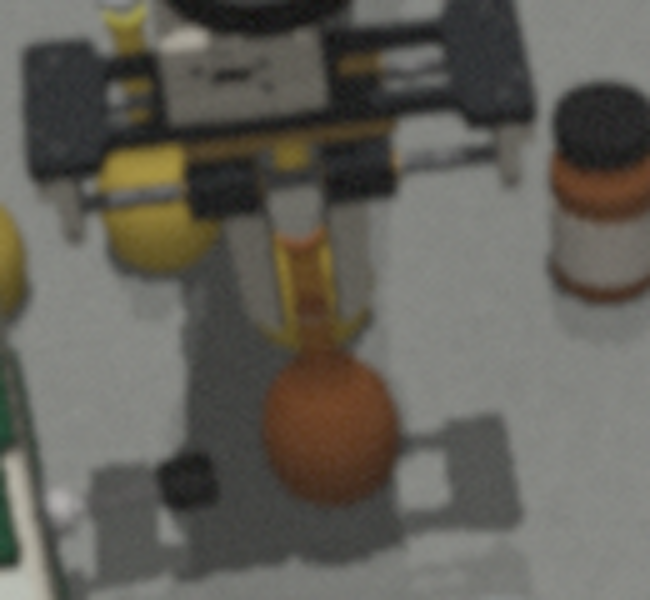

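The picture shows the flask off the bench, hanging upright between the fingers (neck 313,290), and the force matches its 0.15 kg. Carrying it to the tray.

```bash
python3 -m handwheel '[[0,0,0,0,0,-15,-1],[0,0,0,0,0,-25,-1],[0,0,0,-5,16,0,-1],[0,0,0,-10,33,0,-1],[0,0,0,-13,42,0,-1]]'
python3 -m handwheel '[[0,0,0,-13,42,0,-1],[0,0,0,-13,42,0,-1],[0,0,0,-13,42,0,-1],[0,0,0,-11,35,0,-1],[0,0,0,-6,20,0,-1]]'
python3 -m handwheel '[[0,0,0,-3.5,11,0,-1],[0,0,0,0,0,0,-1],[0,0,0,0,0,0,-1]]'
python3 - <<'E'
from h import *
p,P=grab("scene");q,Q=grab("top")
a=cv2.resize(p[160:340,330:500],(400,424));b=cv2.resize(q[150:320,190:350],(400,424))
cv2.imwrite("pics/c6.png",np.hstack([a,b])[...,::-1])
s=monitor.state();print(s["eef_pos"],s["wrist_force"],s["opening"])
X,Y,Z=P[...,0],P[...,1],P[...,2]
m=(X>590)&(X<690)&(Y>180)&(Y<262)&(Z>60)&(Z<140)&(p[...,0].astype(int)-p[...,2]>40)
print(P[m].mean(0),np.percentile(P[m],[2,98],axis=0))
# rim corners: points z 12..22 white at -y end, scene and top
for n,im,PP in(("S",p,P),("T",q,Q)):
    m=(PP[...,0]>540)&(PP[...,0]<720)&(PP[...,1]>140)&(PP[...,1]<440)&(PP[...,2]>11)&(PP[...,2]<22)&(im.min(-1)>120)
    print(n,m.sum(),np.percentile(PP[m],[1,99],axis=0).round(0).tolist())
E
```

```text
time_s: 5.2
eef_pos: [570.8, 29.7, 170.0]
eef_rot: [-180.0, -0.1, 179.9]
wrist_force: [0.3, -0.3, -1.5]
opening: 20.4
grip_force: 30.0
time_s: 5.82
eef_pos: [625.9, 214.5, 169.1]
eef_rot: [179.9, -0.1, -179.8]
wrist_force: [0.1, -0.8, -1.7]
opening: 20.4
grip_force: 30.0
time_s: 6.2
eef_pos: [630.4, 218.9, 170.4]
eef_rot: [-179.9, -0.0, 179.9]
wrist_force: [0.3, 0.4, -0.3]
opening: 20.5
grip_force: 30.0
[630.63373817 218.77171471 170.7147582 ] [ 0.59826013 -0.05458158 -1.36761508] 20.563589534235604
[648.53661276 214.51334766 119.95152055] [[627.75898147 193.79728834  98.85390668]
 [662.02248482 239.30485157 139.17599026]]
S 425 [[557.0, 165.0, 12.0], [700.0, 427.0, 21.0]]
T 219 [[553.0, 267.0, 11.0], [685.0, 428.0, 22.0]]
```

View pics/c6.png

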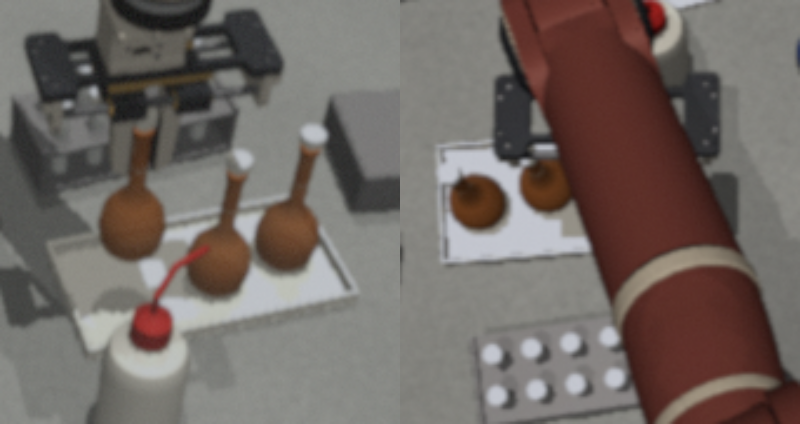

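The flask hangs over the free left end of the tray (left panel 132,222). The other flasks are at 218,260 and 287,235, and the wash bottle is clear. Lowering.

```bash
python3 -m handwheel '[[0,0,0,0,4,10,-1],[0,0,0,0,0,22,-1],[0,0,0,0,0,22,-1],[0,0,0,0,0,8,-1],[0,0,0,0,0,2,-1]]'
python3 -m handwheel '[[0,0,0,0,0,1,-1],[0,0,0,0,0,1,-1],[0,0,0,0,0,0,-1]]'
```

```text
time_s: 6.92
eef_pos: [630.4, 224.3, 106.1]
eef_rot: [-180.0, -0.0, 180.0]
wrist_force: [0.7, -0.2, 0.2]
opening: 20.5
grip_force: 30.0
time_s: 7.3
eef_pos: [630.8, 224.5, 105.1]
eef_rot: [180.0, 0.0, 180.0]
wrist_force: [0.5, 0.2, -1.2]
opening: 20.5
grip_force: 30.0
```

```bash
python3 -m handwheel '[[0,0,0,0,0,0.7,-1],[0,0,0,0,0,0.7,-1],[0,0,0,0,0,0,-1]]';python3 -m handwheel '[[0,0,0,0,0,0.6,-1],[0,0,0,0,0,0,-1]]'
```

```text
time_s: 7.68
eef_pos: [630.8, 224.6, 103.5]
eef_rot: [180.0, 0.0, 180.0]
wrist_force: [0.2, -0.5, 0.3]
opening: 20.7
grip_force: 30.0
time_s: 7.92
eef_pos: [631.1, 224.8, 103.5]
eef_rot: [180.0, 0.1, 180.0]
wrist_force: [-0.1, -0.4, 2.8]
opening: 20.4
grip_force: 30.0
```

```bash
python3 -m handwheel '[[0,0,0,0,0,0,-0.5],[0,0,0,0,0,0,-0.4],[0,0,0,0,0,0,-0.2],[0,0,0,0,0,0,-0.1],[0,0,0,0,0,0,-0.1]]'
python3 -m handwheel '[[0,0,0,0,0,-8,0],[0,0,0,0,0,-25,0],[0,0,0,0,0,-35,0],[0,0,0,0,0,-35,0],[0,0,0,0,0,-15,0]]'
python3 - <<'E'
from h import *
p,P=grab("scene")
cv2.imwrite("pics/c7.png",cv2.resize(p[140:340,330:500],(510,600))[...,::-1])
s=monitor.state();print(s["eef_pos"],s["opening"],s["qpos"].round(0))
E
```

```text
time_s: 8.55
eef_pos: [630.5, 224.4, 102.5]
eef_rot: [-180.0, -0.0, 180.0]
wrist_force: [0.1, 0.6, 0.0]
opening: 41.9
grip_force: 0.0
time_s: 9.18
eef_pos: [631.7, 224.8, 223.7]
eef_rot: [179.9, 0.3, 180.0]
wrist_force: [-0.3, 0.6, -0.3]
opening: 46.5
grip_force: 0.0
[632.03801337 224.96755627 224.58876325] 46.395748004930795 [-22.  37.   0.  78.  -0.  65.  69.]
```

View pics/c7.png

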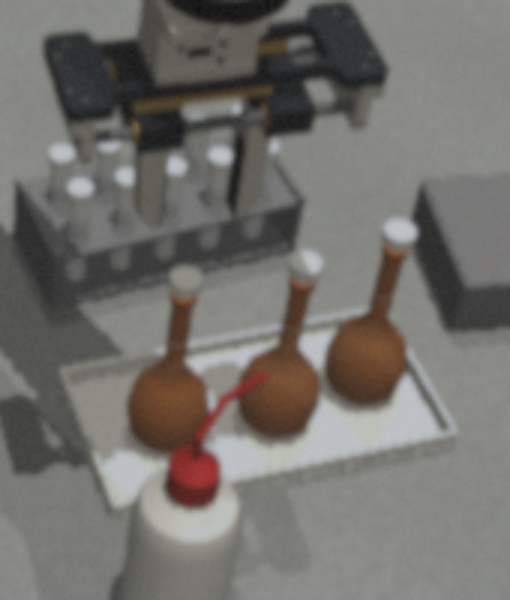

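The flask stands upright and free in the tray's empty end (170,400). Neighbours are undisturbed. Next I turn by 84° and move over the knob.

```bash
python3 -m handwheel '[[0,0,10.5,0,0,0,0],[0,0,10.5,0,0,0,0],[0,0,10.5,0,0,0,0],[0,0,10.5,0,0,0,0],[0,0,10.5,0,0,0,0]]'
python3 -m handwheel '[[0,0,10.5,0,0,0,0],[0,0,10.5,0,0,0,0],[0,0,10.5,0,0,0,0],[0,0,0,-25,-8,0,0],[0,0,0,-48,-15,0,0]]'
python3 -m handwheel '[[0,0,0,-53,-17,0,0],[0,0,0,-53,-17,0,0],[0,0,0,-53,-17,0,0],[0,0,0,-53,-17,0,0],[0,0,0,-38,-12,30,0]]'
python3 -m handwheel '[[0,0,0,-18,-4,40,0],[0,0,0,0,0,0,0]]'
python3 - <<'E'
from h import *
s=monitor.state();print(s["eef_pos"],s["eef_rot"],s["opening"])
for n in("scene","top"):
    p,P=grab(n);np.save(n+"2.npy",P);cv2.imwrite(f"pics/{n}2.png",p[...,::-1])
    m=(P[...,0]>535)&(P[...,0]<590)&(P[...,1]>-145)&(P[...,1]<-100)&(P[...,2]>50)&(P[...,2]<72)&(p.max(-1)<65)
    if m.sum(): print(n,m.sum(),P[m].mean(0).round(1),np.percentile(P[m],[3,97],axis=0).round(1).tolist())
    m=(P[...,0]>500)&(P[...,0]<620)&(P[...,1]>-145)&(P[...,1]<-90)&(P[...,2]>150)&(P[...,2]<185)
    if m.sum():
      for k,t in(("lo",P[...,0]<558),("hi",P[...,0]>562)): print(n,"finger",k,(m&t).sum(),P[m&t].mean(0).round(1),np.percentile(P[m&t],[3,97],axis=0).round(1).tolist())
E
```

```text
time_s: 9.85
eef_pos: [629.7, 224.2, 219.0]
eef_rot: [-179.8, -0.0, 127.1]
wrist_force: [-0.3, -0.6, -1.3]
opening: 46.7
grip_force: 0.0
time_s: 10.48
eef_pos: [614.2, 151.6, 218.5]
eef_rot: [-179.9, -0.0, 96.3]
wrist_force: [0.5, -1.3, 0.1]
opening: 46.1
grip_force: 0.0
time_s: 11.1
eef_pos: [561.9, -111.1, 191.5]
eef_rot: [179.8, 0.1, 95.8]
wrist_force: [1.1, -0.4, -1.1]
opening: 46.8
grip_force: 0.0
time_s: 11.35
eef_pos: [556.2, -126.8, 147.4]
eef_rot: [-179.5, -0.1, 95.7]
wrist_force: [0.5, -0.9, 0.4]
opening: 46.3
grip_force: 0.0
[ 556.18564667 -126.84409894  147.36642081] [-1.79503121e+02 -1.03120838e-01  9.57480793e+01] 46.310262944806674
scene 118 [ 566.8 -123.7   61.9] [[555.6, -135.2, 53.0], [574.1, -112.7, 67.9]]<stdin>:9: RuntimeWarning: Mean of empty slice.
  ret = um.true_divide(
Traceback (most recent call last):
IndexError: index -1 is out of bounds for axis 0 with size 0
```

```bash
python3 -m handwheel '[[0,0,0,2.4,4,20,0],[0,0,0,0,0,30,0],[0,0,0,0,0,20,0],[0,0,0,0,0,0,0]]'
python3 - <<'E'
from h import *
s=monitor.state();print(s["eef_pos"],s["eef_rot"],s["opening"])
p,P=grab("scene")
a=cv2.resize(p[210:310,170:290],(720,600),interpolation=cv2.INTER_CUBIC);cv2.imwrite("pics/c8.png",a[...,::-1])
X,Y,Z=P[...,0],P[...,1],P[...,2]
for zl,zh in((72,80),(80,90),(90,100),(100,115)):
  m=(X>520)&(X<610)&(Y>-160)&(Y<-90)&(Z>zl)&(Z<zh)
  for k in(m&(X<562),m&(X>562)):
    if k.sum()>3: print(zl,k.sum(),np.percentile(P[k],[3,50,97],axis=0).round(1).tolist())
E
```

```text
time_s: 11.9
eef_pos: [563.7, -120.8, 80.6]
eef_rot: [-180.0, -0.1, 96.1]
wrist_force: [-0.1, 0.7, 1.1]
opening: 46.6
grip_force: 0.0
[ 563.74960481 -120.82880302   80.62521466] [-1.79960006e+02 -8.06215149e-02  9.61391249e+01] 46.595705395933166
90 27 [[601.2, -125.5, 90.1], [603.1, -117.4, 94.6], [606.4, -109.2, 98.8]]
100 37 [[602.5, -126.0, 100.4], [604.5, -118.0, 106.4], [606.3, -109.7, 111.2]]
```

```bash
python3 -m handwheel '[[0,0,0,-2.9,-3.5,8,0],[0,0,0,0,0,20,0],[0,0,0,0,0,12,0],[0,0,0,0,0,4.5,0],[0,0,0,0,0,0,-0.2]]'
python3 -m handwheel '[[0,0,0,0,0,0,-0.2]]'
```

```text
time_s: 12.58
eef_pos: [560.3, -126.4, 36.2]
eef_rot: [180.0, 0.0, 96.0]
wrist_force: [0.8, -0.6, 0.2]
opening: 40.6
grip_force: 0.0
time_s: 12.7
eef_pos: [560.6, -126.5, 36.7]
eef_rot: [179.9, 0.0, 96.0]
wrist_force: [-0.2, 1.0, -0.3]
opening: 37.6
grip_force: 0.0
```

```bash
python3 -m handwheel '[[0,0,0,2,0,0,-0.3],[0,0,0,0,0,0,-0.4],[0,0,0,0,0,0,-0.6],[0,0,0,0,0,0,-1],[0,0,0,0,0,0,-1]]'
python3 -m handwheel '[[0,0,0,0,0,0,-1],[0,0,0,0,0,0,-1]]'
python3 - <<'E'
from h import *
s=monitor.state();print(s["eef_pos"],s["wrist_force"],s["opening"])
p,P=grab("scene")
np.save("g0.npy",p)
E
```

```text
time_s: 13.32
eef_pos: [559.2, -124.2, 36.2]
eef_rot: [-179.9, -0.0, 96.0]
wrist_force: [-3.4, 0.7, 3.0]
opening: 23.3
grip_force: 30.0
time_s: 13.58
eef_pos: [559.2, -124.2, 36.2]
eef_rot: [-179.9, -0.0, 96.0]
wrist_force: [-3.8, 0.2, 5.3]
opening: 23.2
grip_force: 30.0
[ 559.21722377 -124.23116213   36.20723282] [-3.81563552  0.18614715  5.33335565] 23.19333171729532
```

```bash
python3 -m handwheel '[[0,0,0,4,0,0,-1],[0,0,0,10,0,0,-1],[0,0,0,12,0,0,-1],[0,0,0,9,0,0,-1],[0,0,0,4,0,0,-1]]'
python3 -m handwheel '[[0,0,0,1,0,0,-1],[0,0,0,0,0,0,-1],[0,0,0,0,0,0,-1]]'
```

```text
time_s: 14.25
eef_pos: [555.3, -91.0, 36.2]
eef_rot: [-180.0, 0.5, 95.8]
wrist_force: [-3.4, -8.2, 2.2]
opening: 23.1
grip_force: 30.0
time_s: 14.62
eef_pos: [555.2, -90.4, 36.2]
eef_rot: [-180.0, 0.4, 95.8]
wrist_force: [-3.5, -7.6, 2.5]
opening: 23.0
grip_force: 30.0
```

```bash
python3 -m handwheel '[[0,0,0,3,0,0,-1],[0,0,0,3,0,0,-1],[0,0,0,0.6,0,0,-1],[0,0,0,0,0,0,-1],[0,0,0,0,0,0,-1]]'
python3 - <<'E'
from h import *
s=monitor.state();print(s["eef_pos"],s["wrist_force"])
p,P=grab("scene");q,Q=grab("top")
a=cv2.resize(p[235:295,175:245],(400,343),interpolation=cv2.INTER_CUBIC);b=cv2.resize(q[220:280,390:460],(400,343),interpolation=cv2.INTER_CUBIC)
cv2.imwrite("pics/c9.png",np.hstack([a,b])[...,::-1])
E
```

```text
time_s: 15.25
eef_pos: [554.5, -84.5, 36.2]
eef_rot: [-180.0, 0.5, 95.7]
wrist_force: [-3.9, -8.4, 2.1]
opening: 23.3
grip_force: 30.1
[554.47639306 -84.49619697  36.23700477] [-3.92763061 -8.36086636  2.11205799]
```

View pics/c9.png

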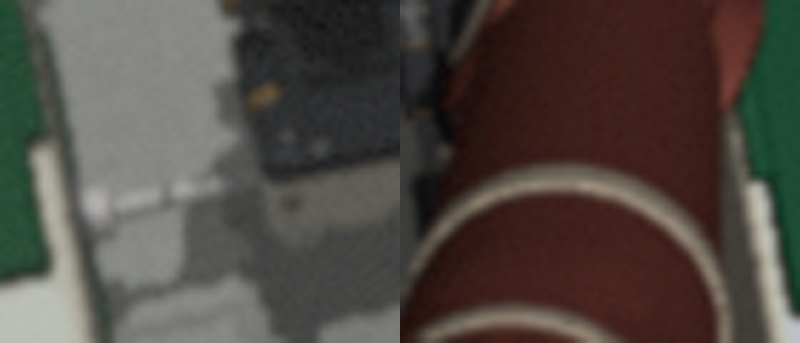

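The picture shows the first ring at (168,192), one ring spacing out, and the second ring at the bush face (115,203). TCP travel is 40.0 mm and the 8.4 N pull matches. Handing in while holding.

```bash
python3 -m handwheel '[[0,0,0,0,0,0,-1],[0,0,0,0,0,0,-1]]' && python3 -c "
from workcell import workorder; print(workorder.job_done())"
```

```text
time_s: 15.6
eef_pos: [554.5, -84.5, 36.2]
eef_rot: [-180.0, 0.5, 95.7]
wrist_force: [-3.4, -8.7, 2.2]
opening: 23.2
grip_force: 30.1
the job is handed in; nothing more can be done
None
```

The amber flask is standing upright and released in the free end of the tray, and the rod was held at its second ring (about 40 mm out) when I handed the job in at 15.6 s.

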